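# Sort bolt tins by heft into the sample and mirror bays

### The arm

A 6-joint arm with a two-finger parallel gripper is mounted at the origin on the work surface. World frame = base frame: x ahead of the robot, y to its left, z up, the work surface at z = 0. Lengths are in m, angles in rad, forces in N, time in s.
With the tool pointing down it reaches from about 0.35 to 0.95 m from the base axis. Payload 17.4 kg.
Tool frame: the origin (TCP) lies on the centre line of the jaws, within the pads' length; the fingertips stand 8 mm ahead of it and the grasp point (between the pads) lies 11 mm behind it; z points along the fingers, y is the line along which they close (so a half turn about z gives the same grasp; the last joint's range is limited). The gripper opens to 93 mm and grips with 3 to 60 N. Pads are 15 mm wide; open, the fingers measure 128 mm over their backs; the gripper's body (75 mm by 188 mm) begins 65 mm behind the grasp point.
Start: joints at [-1.275, 0.116, 1.442, -0, 1.584, -0.038], TCP at [0.221, -0.638, 0.227] pointing down, gripper open.
Joint ranges: [-2.83, 2.83], [-0.83, 2.19], [0.07, 2.5], [-1.14, 4.28], [0.01, 3], [-2.97, 2.97]. Speed limits (rad/s): [1.89, 1.89, 2.22, 3.14, 3.14, 3.14].

### API

Orientations are given as a rotation vector (axis times angle).
In Python, from plant import observe, eyes, close_job, nets gives the robot as it stands.
- The arm moves only by the tool step_arm, never from a script. Its argument "deltas" is a list of rows, each an object with "translation": the shift along the world's x, y, z in units of 25 mm (1.0 is 25 mm), a list of three; "roll": the turn about the world's z in units of 5 degrees (1.0 is 5 degrees). In form: [{"translation": [dx, dy, dz], "roll": roll}, ...]. A call has 1 to 10 rows; each row shifts and turns the commanded pose from where the row before left it; what a row does not reach is not made up. A row lasts 1/8 s, in which the tool goes at most 62.5 mm and 10.7 degrees, less where a joint would pass 70% of its speed; a pose out of reach is approached as far as the arm can. A call is refused whole if a number of a shift passes 1 or a number of a turn 1, either way. A call with a gripper value outside its range is refused whole. "jaw" is the closure, from -1 (fully open) to 1 (shut), set as the call begins (left out, the last holds). The fingers move at their own pace and stop on an object; "newtons" is the grip in N (left out, the last holds). Time passes only in rows, so rows that do not move let the fingers close. It gives the time, the measured TCP pose, the force, the opening and the grip force at its end, in the units of the state.
- observe(): the state, without advancing time (a new reading comes with each control period).
- eyes.camera(name): name is "scene" or "top" or "wrist"; returns a dict with "image" (480x640x3 uint8, red, green, blue), "K" (3x3 intrinsics, pixels), "world_from_camera" (4x4, takes a point from camera to world coordinates). Camera axes: x right, y up, looking along -z (the intrinsics and any distortion apply to the point x, -y, -z); pixel columns grow to the right and rows downward; lengths in m; the calibration is good to about 2 mm. A picture is of the moment at which its call begins. There is no depth.
- close_job(): hands the job in; it is judged then, once.
Trained networks look in the newest picture that a camera, given by its name, has taken for a name from the list of things; names that differ only in an ending like _2 or _b are one class to them, and where a whole thing is asked for, a point or a joint stands for the part that bears it (a point fixed in the world has none). Each returns a list of dicts, best first, with "conf" (0 to 1); they miss things now and then, are a little off and sometimes report something else, mostly with a low value. They report only what shows in the picture. A call takes as long as a camera call. They do not tell look-alikes from the thing itself.
- nets.boxes_of(camera, target): "position" ([x, y, z] in m, in the coordinates of the camera as it stood for that picture, good to about 4 mm: the middle of the surface that is visible of it).
- nets.cut_out(camera, target): "pixels" (480x640 bool, what is visible of it).
The state is a dict: "time": time; "qpos": joint angles; "dq": joint speeds; "joint_efforts": joint torques, N m; "ee_pos": TCP position; "orientation": TCP orientation; "ft_force": force on the tool from outside, world axes, zero at the start; "ft_torque": the same for the moment, N m; "finger_gap": finger opening in m; "gripper_force": force on a finger pad.
Only numpy, scipy, OpenCV 4.12 (cv2) and the standard library are available. Lean on these libraries where they do the work, as an engineer would, in place of code of your own. Each camera call takes 0.05 s, during which the arm holds its last target. There are 200 camera calls.

### The job

Take the tall tin first and then, once it is put away, the squat one: lift the tin just clear of the shelf where it stands (about a centimetre, at most three) for a moment to feel whether it is heavy (full of bolts, nearly half a kilo) or light (nearly empty, under 200 g), and set it down on the spot; both tins may be of the same kind. Then slide it along the shelf, upright and without lifting it again, until all of it is inside a bay, and let go: a heavy tin into the bay with the upright sample bolt behind it, a light one into the bay with the inspection mirror behind it. Leave the belay device, the screw caps and the nut tool where they lie.

Things in the scene. Friction and masses are not known exactly. Their poses are not given: they have to be found in the camera images.
- tin_tall: the taller tin: closed aluminium tin, body 72 mm across, 64 mm high; on its lid a round steel knob 28 mm across, 18 mm high (top 82 mm above the underside). Loose. Weighs 380 to 550 g if full of rock bolts, 140 to 180 g if nearly empty; this cannot be seen, and either tin may be either. The contents can shift 4 mm. Origin: centre of the underside, z up.
- tin_squat: the lower tin: closed aluminium tin, body 72 mm across, 42 mm high; on its lid a round steel knob 28 mm across, 18 mm high (top 60 mm above the underside). Loose. Weighs 380 to 550 g if full of rock bolts, 140 to 180 g if nearly empty; this cannot be seen, and either tin may be either. The contents can shift 4 mm. Origin: centre of the underside, z up.
- bay_left: fixed bay on the left (+y) side: three wooden kerbs 18 mm high, 16 mm thick, no floor, one open side facing the middle of the shelf (-y). Inside 270 mm along its x, 110 mm along its y; open edge at its y = -55 mm, inner face of the long kerb at y = +55 mm. Takes both tins side by side along x. Origin: centre of the inside, at shelf height; turned up to 0.12 rad.
- bay_right: fixed bay on the right (-y) side: three wooden kerbs 18 mm high, 16 mm thick, no floor, one open side facing the middle of the shelf (+y). Inside 270 mm along its x, 110 mm along its y; open edge at its y = +55 mm, inner face of the long kerb at y = -55 mm. Takes both tins side by side along x. Origin: centre of the inside, at shelf height; turned up to 0.12 rad.
- mirror_stand: inspection mirror 64 mm across, tilted on a threaded post with a brass knob and a round foot 56 mm across; 155 mm high, fixed. Stands behind the long kerb of one of the two bays, about 115 mm outward from that bay's centre and up to 80 mm along it, and marks the bay for nearly empty tins. Origin: centre of the foot.
- sample_bolt: sample rock bolt standing upright with nut and bent hanger plate on a dark wooden block 56 mm square; 101 mm high in all, fixed. It stands behind the long kerb of the other bay, about 115 mm outward from that bay's centre and up to 80 mm along it, and marks the bay for full tins. Origin: centre of the block's underside.
- table: the rough spruce shelf, which is the work surface at z = 0. Origin: the middle of its top.
- belay_device: bystander: battered steel belay device, 56 x 38 x 24 mm with a wire loop, lying loose beyond the tins. Origin: centre of the underside.
- screw_cap_1: bystander: orange plastic ice-screw cap, 26 mm across, 36 mm high, loose beyond the tins. Origin: centre of the underside.
- screw_cap_2: bystander: a second cap like the first.
- nut_tool: bystander: flat aluminium nut tool 175 x 16 x 5 mm with a small hook end, lying loose beyond the tins. Origin: near the middle of its underside.
Not all that is in view belongs to the job. What is shaped like the tin_squat but blue, red or turquoise is not meant.

How it is judged:
On the way, in this order (a step that is already met when the one before it is completed fails the run):
1. the tall tin is lifted just clear of the shelf (height (world z) of tin_tall above 0.004 m and contact force between tin_tall and table below 0.05 N and angle between tin_tall's own z axis and vertical below 0.3 rad), for 0.2 s.
2. the tall tin stands, let go, inside the bay that suits its weight (((x of tin_tall in the frame of bay_left between -0.105 and 0.105 m and y of tin_tall in the frame of bay_left between -0.026 and 0.04 m and horizontal distance between sample_bolt and bay_left below 0.25 m and contact force between tin_tall and table above 2.9 N) or (x of tin_tall in the frame of bay_left between -0.105 and 0.105 m and y of tin_tall in the frame of bay_left between -0.026 and 0.04 m and horizontal distance between mirror_stand and bay_left below 0.25 m and contact force between tin_tall and table between 0.8 and 2.9 N) or (x of tin_tall in the frame of bay_right between -0.105 and 0.105 m and y of tin_tall in the frame of bay_right between -0.04 and 0.026 m and horizontal distance between sample_bolt and bay_right below 0.25 m and contact force between tin_tall and table above 2.9 N) or (x of tin_tall in the frame of bay_right between -0.105 and 0.105 m and y of tin_tall in the frame of bay_right between -0.04 and 0.026 m and horizontal distance between mirror_stand and bay_right below 0.25 m and contact force between tin_tall and table between 0.8 and 2.9 N)) and contact force between the fingers and tin_tall below 0.05 N and angle between tin_tall's own z axis and vertical below 0.1 rad and linear speed of tin_tall below 0.02 m/s), for 0.2 s.
3. the squat tin is lifted just clear of the shelf (height (world z) of tin_squat above 0.004 m and contact force between tin_squat and table below 0.05 N and angle between tin_squat's own z axis and vertical below 0.3 rad), for 0.2 s.
At the end, for the whole second after the job is handed in: Each tin stands upright (within 0.1 rad) and at rest on the shelf, touched by no finger, all inside (to within about 7 mm) the bay that suits its weight: heavier than 2.9 N beside the sample bolt, lighter beside the mirror (all of step 2 and ((x of tin_squat in the frame of bay_left between -0.105 and 0.105 m and y of tin_squat in the frame of bay_left between -0.026 and 0.04 m and horizontal distance between sample_bolt and bay_left below 0.25 m and contact force between tin_squat and table above 2.9 N) or (x of tin_squat in the frame of bay_left between -0.105 and 0.105 m and y of tin_squat in the frame of bay_left between -0.026 and 0.04 m and horizontal distance between mirror_stand and bay_left below 0.25 m and contact force between tin_squat and table between 0.8 and 2.9 N) or (x of tin_squat in the frame of bay_right between -0.105 and 0.105 m and y of tin_squat in the frame of bay_right between -0.04 and 0.026 m and horizontal distance between sample_bolt and bay_right below 0.25 m and contact force between tin_squat and table above 2.9 N) or (x of tin_squat in the frame of bay_right between -0.105 and 0.105 m and y of tin_squat in the frame of bay_right between -0.04 and 0.026 m and horizontal distance between mirror_stand and bay_right below 0.25 m and contact force between tin_squat and table between 0.8 and 2.9 N)) and contact force between the fingers and tin_squat below 0.05 N and angle between tin_squat's own z axis and vertical below 0.1 rad and linear speed of tin_squat below 0.02 m/s).
It fails at once if a tin is lifted more than 40 mm (height (world z) of any of tin_tall, tin_squat above 0.04 m).
It fails at once if a tin is carried: off the shelf by over 8 mm and more than 60 mm from where it started ((height (world z) of tin_tall above 0.008 m and distance of tin_tall from where it was at the start of the episode above 0.06 m) or (height (world z) of tin_squat above 0.008 m and distance of tin_squat from where it was at the start of the episode above 0.06 m)).
It fails at once if a tin is tipped by more than 0.5 rad (angle between any of tin_tall, tin_squat's own z axis and vertical above 0.5 rad).
It fails at once if a bystander is moved by more than 20 mm (distance of any of belay_device, screw_cap_1, screw_cap_2, nut_tool from where it was at the start of the episode above 0.02 m).
It also fails if it takes over 72 s, if anything falls off the work surface, if the arm or the gripper's body presses on something with over 40 N, if the wrist force passes 120 N, or if a joint passes its speed limit or range.

## Working session

There is one attempt and no reset: what is moved stays moved. The work goes in short steps, Python scripts to look and compute and a tool call to move; the robot and the scene stay as the last step left them, time stands still between calls to the robot, and variables do not carry over. Pictures are saved under pics/ and viewed, at most 10 in all, crops included, and the job is handed in when it is done.

Besides the shell and the picture viewer there is one more tool, called after ">>>" as name(argument=value, ...) on one line, values as JSON. step_arm: Moves the arm, as the interface text tells. Its arguments: {"type":"object","properties":{"deltas":{"type":"array"},"jaw":{"type":"number"},"newtons":{"type":"number"}},"required":["deltas"]}

```bash
mkdir -p pics
cat > h.py <<'E'
import numpy as np, cv2
from plant import observe, eyes, close_job, nets
def shot(cam,name=None):
    c=eyes.camera(cam)
    if name: cv2.imwrite(f'pics/{name}.png',c['image'][:,:,::-1])
    return c
def w(c,p): return (c['world_from_camera']@np.r_[p,1])[:3]
def px2w(c,u,v,z):
    d=np.linalg.inv(c['K'])@np.array([u,v,1.]); d=np.array([d[0],-d[1],-d[2]])
    T=c['world_from_camera']; r=T[:3,:3]@d; o=T[:3,3]
    return o+r*(z-o[2])/r[2]
def w2px(c,p):
    q=np.linalg.inv(c['world_from_camera'])@np.r_[p,1]; a=c['K']@np.array([q[0],-q[1],-q[2]]); return a[:2]/a[2]
E
python3 - <<'E'
from h import *
np.set_printoptions(precision=4,suppress=True)
print(observe())
for cam in ('top','scene'):
    c=shot(cam,cam+'0'); print(cam,c['K'],c['world_from_camera'], c.keys())
    for t in ['tin_tall','tin_squat','bay_left','bay_right','mirror_stand','sample_bolt','belay_device','screw_cap_1','nut_tool']:
        try: print(t,[(round(d['conf'],2),w(c,d['position'])) for d in nets.boxes_of(cam,t)])
        except Exception as e: print(t,e)
E
```

```text
{'time': 0.0, 'qpos': array([-1.2748,  0.1165,  1.4423, -0.    ,  1.584 , -0.0378]), 'dq': array([-0.0005,  0.001 , -0.0012, -0.001 , -0.0007,  0.0012]), 'joint_efforts': array([ -0.0005, -72.1271, -62.2612,   0.0779,   0.0238,  -0.0001]), 'ee_pos': array([ 0.2211, -0.6376,  0.2259]), 'orientation': array([-3.0968, -0.5217,  0.0003]), 'ft_force': array([ 0.355 ,  0.2545, -0.1419]), 'ft_torque': array([0.0147, 0.0376, 0.0177]), 'gripper_force': 0.0, 'finger_gap': 0.09285161887547484}
top [[534.1643   0.     317.1444]
 [  0.     534.1643 236.8387]
 [  0.       0.       1.    ]] [[ 0.0196  0.9966 -0.0806  0.4793]
 [-0.9998  0.0195 -0.0016 -0.0225]
 [ 0.      0.0806  0.9967  1.1423]
 [ 0.      0.      0.      1.    ]] dict_keys(['image', 'K', 'world_from_camera'])
tin_tall [(0.94, array([ 0.5948, -0.0036,  0.0611]))]
tin_squat [(0.91, array([ 0.4565, -0.03  ,  0.0391])), (0.71, array([ 0.3361, -0.0555,  0.0414])), (0.7, array([0.3474, 0.0679, 0.0434])), (0.63, array([0.4498, 0.1055, 0.046 ]))]
bay_left [(0.88, array([0.5172, 0.2632, 0.0222]))]
bay_right [(0.62, array([ 0.5281, -0.2608,  
[... 627 characters left out ...]
image', 'K', 'world_from_camera'])
tin_tall [(0.85, array([ 0.6174, -0.0066,  0.0559]))]
tin_squat [(0.82, array([0.3679, 0.0656, 0.0413])), (0.74, array([0.4715, 0.0995, 0.0353])), (0.59, array([ 0.4722, -0.0351,  0.0383])), (0.58, array([ 0.358 , -0.0583,  0.0362]))]
bay_left [(0.79, array([0.5806, 0.2514, 0.0176]))]
bay_right [(0.93, array([ 0.6154, -0.2392,  0.0163]))]
mirror_stand [(0.65, array([ 0.4817, -0.3252,  0.0354]))]
sample_bolt [(0.75, array([0.4788, 0.3229, 0.0249]))]
belay_device [(0.89, array([ 0.7691, -0.1397,  0.0156]))]
screw_cap_1 [(0.84, array([ 0.7829, -0.0484,  0.0223])), (0.56, array([ 0.7686, -0.0088,  0.0205]))]
nut_tool [(0.56, array([ 0.7489,  0.1374, -0.0004]))]
```

View pics/top0.png

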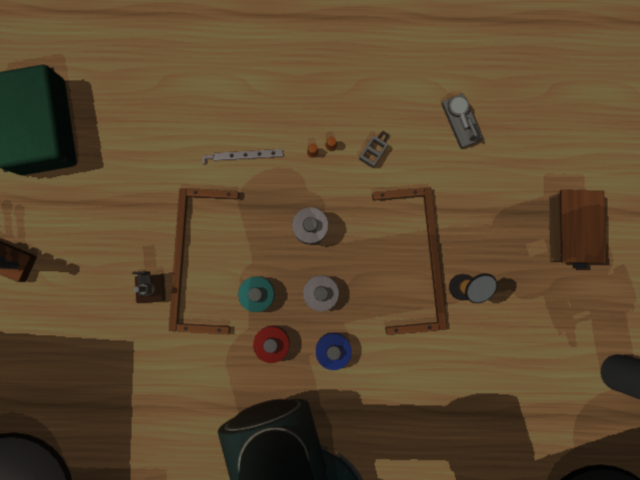

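View pics/scene0.png

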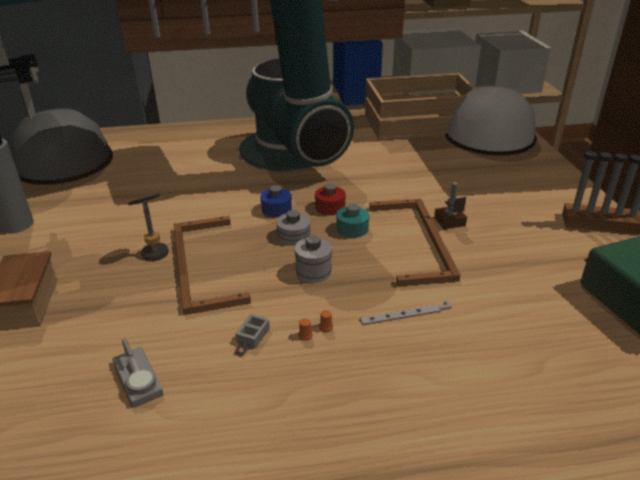

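The top view shows the silver tall tin at pixel (310,226) and the silver squat tin at (321,293). The coloured look-alikes are at (256,294), (271,344) and (334,351). The bolt at (150,285) marks the left bay, so heavy tins go there. The mirror at (480,288) marks the right bay, for light tins. The scene view agrees. Next I'll measure the poses precisely by fitting silhouettes.

```bash
cat >> h.py <<'E'
from scipy.optimize import minimize
A=np.linspace(0,2*np.pi,40)
def sil(c,x,y,h):
    m=np.zeros((480,640),np.uint8)
    for r,z0,z1 in ((.036,0,h),(.014,h,h+.018)):
        P=np.array([w2px(c,[x+r*np.cos(a),y+r*np.sin(a),z]) for z in (z0,z1) for a in A],np.float32)
        cv2.fillConvexPoly(m,np.round(cv2.convexHull(P)*16).astype(int),1,shift=4)
    return m>0
def tin(cam,t,near,c=None):
    """fit tin x,y by silhouette overlap"""
    c=c or shot(cam); h=.064 if 'tall' in t else .042
    best=None
    for d in nets.cut_out(cam,t):
        M=d['pixels']; v,u=np.nonzero(M); p=px2w(c,u.mean(),v.mean(),h/2)[:2]
        if best is None or np.hypot(*(p-near))<best[0]: best=(np.hypot(*(p-near)),p,M,d['conf'])
    _,p,M,cf=best
    f=lambda q:-(lambda S:(S&M).sum()/(S|M).sum())(sil(c,*q,h))
    r=minimize(f,p,method='Nelder-Mead',options=dict(initial_simplex=[p,p+[.01,0],p+[0,.01]],xatol=2e-4))
    return r.x,-r.fun,cf
def bay(cam,t,c):
    M=nets.cut_out(cam,t)[0]['pixels']; v,u=np.nonzero(M)
    W=np.array([px2w(c,a,b,.018)[:2] for a,b in zip(u,v)],np.float32)
    return cv2.minAreaRect(W*1000)
E
python3 - <<'E'
from h import *
np.set_printoptions(precision=4,suppress=True)
for cam in ('top','scene'):
    c=shot(cam)
    print(cam,tin(cam,'tin_tall',[.6,0],c),tin(cam,'tin_squat',[.46,-.03],c),bay(cam,'bay_left',c),bay(cam,'bay_right',c))
    if cam=='top':
        # teal check from pixel, kerb corner pixels
        print('teal',px2w(c,255,294,.06),'L corners',[px2w(c,u,v,.018)[:2] for u,v in((181,189),(243,195),(171,329),(230,330))],
          'R',[px2w(c,u,v,.018)[:2] for u,v in((373,196),(430,189),(387,331),(447,327))])
E
```

```text
top (array([ 0.5924, -0.0056]), np.float64(0.962432915921288), 0.9) (array([ 0.4543, -0.0308]), np.float64(0.9797687861271677), 0.84) ((517.0321044921875, 216.74026489257812), (127.49292755126953, 302.5042724609375), 88.37010955810547) ((526.1149291992188, -215.07009887695312), (301.5783996582031, 127.07530975341797), 6.2485175132751465)
teal [0.4488 0.1021 0.06  ] L corners [array([0.6666, 0.2708]), array([0.6563, 0.1385]), array([0.3717, 0.2798]), array([0.3721, 0.1568])] R [array([ 0.6596, -0.1377]), array([ 0.677 , -0.2588]), array([ 0.3764, -0.17  ]), array([ 0.3871, -0.2949])]
scene (array([ 0.5902, -0.0059]), np.float64(0.9225928256765261), 0.6) (array([ 0.3366, -0.0584]), np.float64(0.9065934065934066), 0.97) ((529.7203369140625, 215.036865234375), (132.26998901367188, 327.3565673828125), 87.80699157714844) ((538.1827392578125, -214.3231201171875), (320.1528015136719, 125.04459381103516), 6.260544300079346)
```

>>> step_arm(deltas=[{"translation":[0.6,1,0],"roll":1},{"translation":[0.6,1,0],"roll":1},{"translation":[0.6,1,0],"roll":1},{"translation":[0.6,1,0],"roll":1},{"translation":[0.6,1,0],"roll":1},{"translation":[0.6,1,0],"roll":1},{"translation":[0.6,1,0],"roll":1},{"translation":[0.6,1,0],"roll":1},{"translation":[0.6,1,0],"roll":1},{"translation":[0.6,1,0],"roll":1}], jaw=-1)

```text
time: 2.75
ee_pos: [0.3715, -0.3869, 0.2268]
orientation: [2.584, 1.786, 0.0]
ft_force: [0.1, 0.5, 0.1]
finger_gap: 0.0931
gripper_force: 0.0
```

>>> step_arm(deltas=[{"translation":[0.55,0.95,0],"roll":1},{"translation":[0.55,0.95,0],"roll":1},{"translation":[0.55,0.95,0],"roll":1},{"translation":[0.55,0.95,0],"roll":1},{"translation":[0.55,0.95,0],"roll":0.15},{"translation":[0.55,0.95,0],"roll":0},{"translation":[0.55,0.95,0],"roll":0},{"translation":[0.55,0.95,0],"roll":0},{"translation":[0.55,0.95,0],"roll":0},{"translation":[0.55,0.95,0],"roll":0}])

```text
time: 4.0
ee_pos: [0.509, -0.1494, 0.2268]
orientation: [2.224, 2.219, 0.0]
ft_force: [-0.0, -0.2, -0.8]
finger_gap: 0.0929
gripper_force: 0.0
```

>>> step_arm(deltas=[{"translation":[0.55,0.95,0],"roll":0},{"translation":[0.55,0.95,0],"roll":0},{"translation":[0.55,0.95,0],"roll":0},{"translation":[0.55,0.95,0],"roll":0},{"translation":[0.55,0.95,-0.5],"roll":0},{"translation":[0.55,0.95,-1],"roll":0},{"translation":[0,0,-1],"roll":0},{"translation":[0,0,0],"roll":0}])

```text
time: 5.0
ee_pos: [0.5904, -0.0075, 0.1624]
orientation: [-2.222, -2.218, 0.003]
ft_force: [0.9, 0.2, 1.1]
finger_gap: 0.0932
gripper_force: 0.0
```

>>> step_arm(deltas=[{"translation":[0.05,0.07,-0.8],"roll":0},{"translation":[0,0,-0.8],"roll":0},{"translation":[0,0,-0.8],"roll":0},{"translation":[0,0,-0.8],"roll":0},{"translation":[0,0,-0.8],"roll":0},{"translation":[0,0,-0.8],"roll":0},{"translation":[0,0,-0.35],"roll":0},{"translation":[0,0,0],"roll":0},{"translation":[0,0,0],"roll":0}])

```text
time: 6.12
ee_pos: [0.5928, -0.006, 0.0362]
orientation: [2.223, 2.218, 0.001]
ft_force: [1.1, -0.4, -0.4]
finger_gap: 0.0932
gripper_force: 0.0
```

>>> step_arm(deltas=[{"translation":[0,0,0],"roll":0},{"translation":[0,0,0],"roll":0},{"translation":[0,0,0],"roll":0},{"translation":[0,0,0],"roll":0},{"translation":[0,0,0],"roll":0},{"translation":[0,0,0],"roll":0}], jaw=1, newtons=30)

```text
time: 6.88
ee_pos: [0.5925, -0.006, 0.0357]
orientation: [2.224, 2.219, 0.0]
ft_force: [-0.9, 0.3, 5.8]
finger_gap: 0.0734
gripper_force: 30.0
```

>>> step_arm(deltas=[{"translation":[0,0,0.16],"roll":0},{"translation":[0,0,0.16],"roll":0},{"translation":[0,0,0.16],"roll":0},{"translation":[0,0,0],"roll":0},{"translation":[0,0,0],"roll":0},{"translation":[0,0,0],"roll":0},{"translation":[0,0,0],"roll":0}])

```text
time: 7.75
ee_pos: [0.5923, -0.006, 0.0472]
orientation: [-2.224, -2.219, 0.0]
ft_force: [0.0, 0.6, -1.0]
finger_gap: 0.0734
gripper_force: 30.0
```

Run:
```python
from h import *
F=[]
for i in range(6):
    shot('scene','lift1' if i==0 else None); s=observe(); F.append(np.r_[s['ft_force'],s['ft_torque'],s['ee_pos'][2]])
print(np.round(np.array(F),3),np.mean(F,0).round(3))
```

```text
[[-0.343 -0.152 -1.847 -0.052 -0.09  -0.012  0.047]
 [-0.565 -0.236 -1.317 -0.045 -0.041 -0.051  0.047]
 [ 0.399  0.039 -2.147 -0.034 -0.079  0.013  0.047]
 [-0.24  -0.716 -1.548  0.023 -0.135  0.029  0.047]
 [-0.184  0.036 -2.152 -0.07  -0.056  0.029  0.047]
 [-0.118 -0.603 -1.711 -0.105 -0.124  0.044  0.047]] [-0.175 -0.272 -1.787 -0.047 -0.088  0.009  0.047]
```

```bash
python3 -c "
import cv2;a=cv2.imread('pics/lift1.png')[170:310,230:410];cv2.imwrite('pics/lift1c.png',cv2.resize(a,None,fx=4,fy=4))"
```

```text
(no output)
```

View pics/lift1c.png

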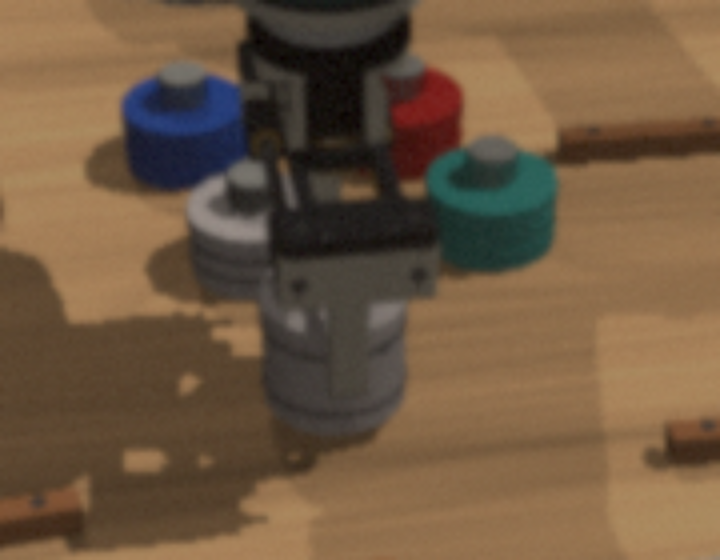

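The tall tin is clear of the shelf and the force reads about 1.8 N, so it's light and goes to the right (mirror) bay. I'll set it down and slide it there.

>>> step_arm(deltas=[{"translation":[0,0,-0.12],"roll":0},{"translation":[0,0,-0.12],"roll":0},{"translation":[0,0,-0.12],"roll":0},{"translation":[0,0,-0.1],"roll":0},{"translation":[0,0,0],"roll":0},{"translation":[0,0,0],"roll":0},{"translation":[0,0,0],"roll":0}])

```text
time: 8.93
ee_pos: [0.5924, -0.006, 0.0358]
orientation: [-2.224, -2.219, 0.0]
ft_force: [0.3, 0.7, -2.4]
finger_gap: 0.0734
gripper_force: 30.0
```

>>> step_arm(deltas=[{"translation":[0,0,-0.03],"roll":0},{"translation":[0,0,0],"roll":0},{"translation":[0,0,0],"roll":0}])

```text
time: 9.3
ee_pos: [0.5924, -0.006, 0.0357]
orientation: [2.224, 2.219, 0.0]
ft_force: [-4.2, -0.4, 6.6]
finger_gap: 0.0736
gripper_force: 30.0
```

>>> step_arm(deltas=[{"translation":[0,0,0.015],"roll":0},{"translation":[0,-0.3,0],"roll":0},{"translation":[-0.02,-0.5,0],"roll":0},{"translation":[-0.02,-0.6,0],"roll":0},{"translation":[-0.02,-0.6,0],"roll":0},{"translation":[-0.02,-0.6,0],"roll":0},{"translation":[0,-0.6,0],"roll":0},{"translation":[0,-0.6,0],"roll":0}])

```text
time: 10.3
ee_pos: [0.5904, -0.1023, 0.0357]
orientation: [2.224, 2.218, 0.001]
ft_force: [0.7, 4.6, 5.6]
finger_gap: 0.0734
gripper_force: 30.0
```

>>> step_arm(deltas=[{"translation":[0,-0.6,0],"roll":0},{"translation":[0,-0.6,0],"roll":0},{"translation":[0,-0.6,0],"roll":0},{"translation":[0,-0.6,0],"roll":0},{"translation":[0,-0.6,0],"roll":0},{"translation":[0,-0.6,0],"roll":0},{"translation":[0,-0.4,0],"roll":0},{"translation":[0,-0.2,0],"roll":0},{"translation":[0,0,0],"roll":0},{"translation":[0,0,0],"roll":0}])

```text
time: 11.55
ee_pos: [0.5902, -0.2076, 0.0358]
orientation: [2.224, 2.217, -0.001]
ft_force: [-0.1, -4.2, 5.2]
finger_gap: 0.0738
gripper_force: 30.0
```

Run:
```python
from h import *
c=shot('scene','s2'); print(tin('scene','tin_tall',[.59,-.2],c)); c=shot('top','t2'); print(bay('top','bay_right',c)); 
a=cv2.imread('pics/s2.png')[120:340,130:400];cv2.imwrite('pics/s2c.png',cv2.resize(a,None,fx=2.6,fy=2.6))
```

```text
(array([ 0.59177432, -0.2073687 ]), np.float64(0.5035294117647059), 0.87)
((589.4039916992188, -220.81564331054688), (224.71142578125, 44.63920593261719), 39.41225051879883)
```

View pics/s2c.png

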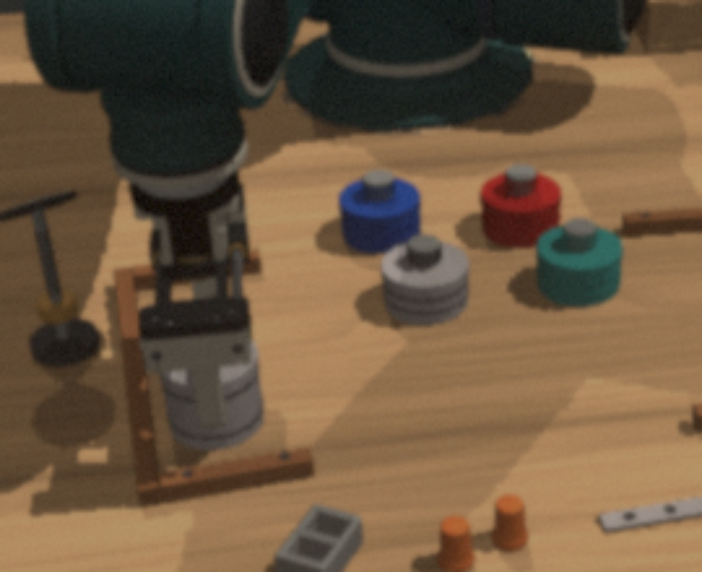

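It's inside the right bay. I'll release, rise, and go over to the squat tin.

>>> step_arm(deltas=[{"translation":[0,0,0],"roll":0},{"translation":[0,0,0],"roll":0},{"translation":[0,0,0],"roll":0},{"translation":[0,0,0],"roll":0},{"translation":[0,0,0.3],"roll":0},{"translation":[0,0,0.8],"roll":0},{"translation":[0,0,1],"roll":0},{"translation":[0,0,1],"roll":0},{"translation":[0,0,1],"roll":0},{"translation":[0,0,1],"roll":0}], jaw=-1)

```text
time: 13.0
ee_pos: [0.5905, -0.206, 0.1657]
orientation: [2.223, 2.218, 0.001]
ft_force: [0.7, -0.1, -0.0]
finger_gap: 0.0929
gripper_force: 0.0
```

>>> step_arm(deltas=[{"translation":[0,0,0.5],"roll":0},{"translation":[-0.68,0.88,0],"roll":0},{"translation":[-0.68,0.88,0],"roll":0},{"translation":[-0.68,0.88,0],"roll":0},{"translation":[-0.68,0.88,0],"roll":0},{"translation":[-0.68,0.88,0],"roll":0},{"translation":[-0.68,0.88,0],"roll":0},{"translation":[-0.68,0.88,0],"roll":0},{"translation":[-0.68,0.88,0],"roll":0},{"translation":[0,0,0],"roll":0}])

```text
time: 14.25
ee_pos: [0.4538, -0.029, 0.1761]
orientation: [2.222, 2.22, 0.001]
ft_force: [-0.4, -0.8, 0.4]
finger_gap: 0.093
gripper_force: 0.0
```

Run:
```python
from h import *
print(observe()['ee_pos'])
for cam in ('top','scene'):
    c=shot(cam); print(tin(cam,'tin_tall',[.59,-.2],c),tin(cam,'tin_squat',[.454,-.031],c))
```

```text
[ 0.4537689  -0.02904778  0.17610272]
(array([ 0.59084281, -0.20752372]), np.float64(0.9689857502095558), 0.89) (array([ 0.33140034, -0.06018225]), np.float64(0.40342960288808666), 0.85)
(array([ 0.58933495, -0.20654618]), np.float64(0.9500587544065805), 0.56) (array([ 0.45157552, -0.02986981]), np.float64(0.89272030651341), 0.65)
```

>>> step_arm(deltas=[{"translation":[0,-0.06,-0.8],"roll":0},{"translation":[0,0,-0.8],"roll":0},{"translation":[0,0,-0.8],"roll":0},{"translation":[0,0,-0.8],"roll":0},{"translation":[0,0,-0.8],"roll":0},{"translation":[0,0,-0.8],"roll":0},{"translation":[0,0,-0.7],"roll":0},{"translation":[0,0,-0.3],"roll":0},{"translation":[0,0,0],"roll":0},{"translation":[0,0,0],"roll":0}])

```text
time: 15.8
ee_pos: [0.4548, -0.0315, 0.0312]
orientation: [2.223, 2.219, 0.001]
ft_force: [1.0, 0.0, -0.2]
finger_gap: 0.0928
gripper_force: 0.0
```

>>> step_arm(deltas=[{"translation":[0,0,0],"roll":0},{"translation":[0,0,0],"roll":0},{"translation":[0,0,0],"roll":0},{"translation":[0,0,0],"roll":0},{"translation":[0,0,0],"roll":0},{"translation":[0,0,0],"roll":0}], jaw=1, newtons=30)

```text
time: 16.55
ee_pos: [0.4545, -0.0315, 0.0308]
orientation: [2.224, 2.219, 0.0]
ft_force: [-1.8, -0.3, 3.5]
finger_gap: 0.072
gripper_force: 30.0
```

>>> step_arm(deltas=[{"translation":[0,0,0.16],"roll":0},{"translation":[0,0,0.16],"roll":0},{"translation":[0,0,0.16],"roll":0},{"translation":[0,0,0],"roll":0},{"translation":[0,0,0],"roll":0},{"translation":[0,0,0],"roll":0},{"translation":[0,0,0],"roll":0}])

```text
time: 17.42
ee_pos: [0.4543, -0.0315, 0.0424]
orientation: [-2.224, -2.219, 0.0]
ft_force: [-0.0, -0.0, -1.5]
finger_gap: 0.0722
gripper_force: 30.0
```

Run:
```python
from h import *
F=[]
for i in range(8):
    shot('scene','lift2' if i==0 else None); s=observe(); F.append(np.r_[s['ft_force'],s['ft_torque'],s['ee_pos'][2]])
print(np.array(F)[:,2].round(2),np.mean(F,0).round(3))
import cv2;a=cv2.imread('pics/lift2.png')[170:310,200:380];cv2.imwrite('pics/lift2c.png',cv2.resize(a,None,fx=4,fy=4))
```

```text
[-0.66 -1.23 -0.85 -2.36 -2.18 -0.94 -2.2  -1.73] [ 0.007  0.132 -1.519 -0.035 -0.08   0.021  0.042]
```

View pics/lift2c.png

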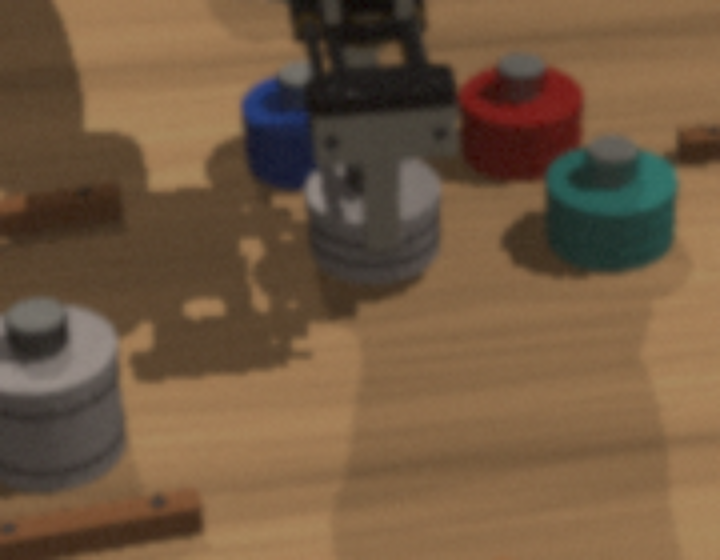

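The squat tin is light too, at about 1.5 N, so it goes to the right bay beside the tall one, on the near (-x) side.

>>> step_arm(deltas=[{"translation":[0,0,-0.12],"roll":0},{"translation":[0,0,-0.12],"roll":0},{"translation":[0,0,-0.12],"roll":0},{"translation":[0,0,-0.115],"roll":0},{"translation":[0,0,0],"roll":0},{"translation":[0,0,0],"roll":0},{"translation":[0,0,0],"roll":0}])

```text
time: 18.7
ee_pos: [0.4544, -0.0315, 0.0308]
orientation: [2.224, 2.219, 0.0]
ft_force: [-2.8, 1.5, 5.1]
finger_gap: 0.0721
gripper_force: 30.0
```

>>> step_arm(deltas=[{"translation":[0,-0.3,0.01],"roll":0},{"translation":[0.05,-0.5,0],"roll":0},{"translation":[0.05,-0.6,0],"roll":0},{"translation":[0.05,-0.6,0],"roll":0},{"translation":[0.05,-0.6,0],"roll":0},{"translation":[0.05,-0.6,0],"roll":0},{"translation":[0.05,-0.6,0],"roll":0}])

```text
time: 19.58
ee_pos: [0.4619, -0.1276, 0.0308]
orientation: [-2.224, -2.219, 0.0]
ft_force: [-1.0, -0.2, -1.1]
finger_gap: 0.0721
gripper_force: 30.0
```

>>> step_arm(deltas=[{"translation":[0.05,-0.6,0],"roll":0},{"translation":[0.05,-0.6,0],"roll":0},{"translation":[0.05,-0.6,0],"roll":0},{"translation":[0,-0.6,0],"roll":0},{"translation":[0,-0.6,0],"roll":0},{"translation":[0,-0.4,0],"roll":0},{"translation":[0,-0.2,0],"roll":0},{"translation":[0,0,0],"roll":0},{"translation":[0,0,0],"roll":0}])

```text
time: 20.7
ee_pos: [0.4656, -0.2162, 0.0309]
orientation: [-2.224, -2.219, -0.0]
ft_force: [0.2, -0.2, -1.7]
finger_gap: 0.072
gripper_force: 30.0
```

Run:
```python
from h import *
c=shot('scene','s3'); print(observe()['ee_pos'],tin('scene','tin_squat',[.466,-.216],c),tin('scene','tin_tall',[.59,-.2],c))
a=cv2.imread('pics/s3.png')[120:340,130:400];cv2.imwrite('pics/s3c.png',cv2.resize(a,None,fx=2.6,fy=2.6))
```

```text
[ 0.46566346 -0.21615666  0.03088607] (array([ 0.46589168, -0.21611394]), np.float64(0.5053285968028419), 0.66) (array([ 0.58897923, -0.20656139]), np.float64(0.9012418687167356), 0.8)
```

View pics/s3c.png

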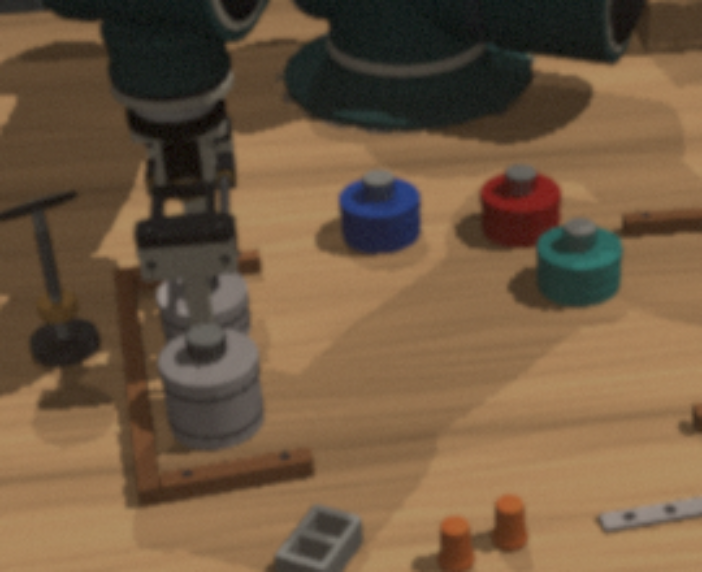

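Both tins are in the right bay. I'll release, rise, move clear of the mirror, and check before handing in.

>>> step_arm(deltas=[{"translation":[0,0,-0.01],"roll":0},{"translation":[0,0,0],"roll":0},{"translation":[0,0,0],"roll":0},{"translation":[0,0,0],"roll":0},{"translation":[0,0,0.3],"roll":0},{"translation":[0,0,0.8],"roll":0},{"translation":[0,0,1],"roll":0},{"translation":[0,0,1],"roll":0},{"translation":[0,0,1],"roll":0},{"translation":[0,0,1],"roll":0}], jaw=-1)

```text
time: 22.1
ee_pos: [0.4657, -0.2165, 0.1607]
orientation: [2.223, 2.218, 0.001]
ft_force: [0.5, 0.3, -0.7]
finger_gap: 0.0931
gripper_force: 0.0
```

>>> step_arm(deltas=[{"translation":[0,0.6,0.4],"roll":0},{"translation":[0,1,0.4],"roll":0},{"translation":[0,1,0],"roll":0},{"translation":[0,1,0],"roll":0},{"translation":[0,1,0],"roll":0},{"translation":[0,1,0],"roll":0},{"translation":[0,1,0],"roll":0},{"translation":[0,1,0],"roll":0},{"translation":[0,0,0],"roll":0},{"translation":[0,0,0],"roll":0}])

```text
time: 23.35
ee_pos: [0.4654, -0.0265, 0.1782]
orientation: [2.223, 2.22, -0.0]
ft_force: [-0.4, -0.3, -0.5]
finger_gap: 0.0928
gripper_force: 0.0
```

Run:
```python
from h import *
for cam in ('top','scene'):
    c=shot(cam,'f'+cam)
    b=bay(cam,'bay_right',c); print(cam,b)
    for t,n in (('tin_tall',[.59,-.207]),('tin_squat',[.466,-.216])):
        p,i,_=tin(cam,t,n,c); a=np.radians(6.25); d=p-[.525,-.207]
        print(t,p,round(i,2),'bay',d@[np.cos(a),np.sin(a)],d@[-np.sin(a),np.cos(a)])
```

```text
top ((526.7727661132812, -216.07003784179688), (302.9352111816406, 125.7691650390625), 6.467670440673828)
tin_tall [ 0.59068228 -0.20791148] 0.94 bay 0.06519266074310495 -0.008056687817709442
tin_squat [ 0.46479792 -0.21612727] 0.89 bay -0.06083791614912924 -0.002519013072438439
scene ((539.7010498046875, -214.773193359375), (321.69842529296875, 126.79756164550781), 5.947279453277588)
tin_tall [ 0.59006088 -0.20639223] 0.92 bay 0.06474035023175054 -0.006478818225882603
tin_squat [ 0.45488566 -0.21540589] 0.69 bay -0.0706127247878286 -0.0007228000408331964
```

View pics/ftop.png

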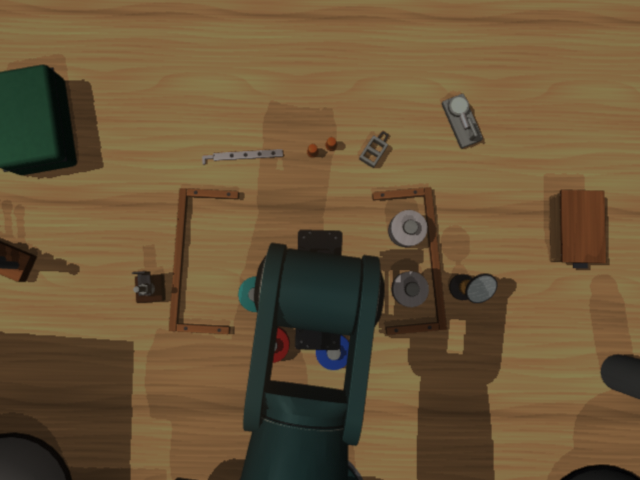

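The top view shows both silver tins upright inside the right bay, at pixels (410,228) and (410,289). The bystanders haven't moved. Handing in.

```bash
python3 -c "
from plant import close_job; print(close_job())"
```

```text
the job is handed in; nothing more can be done
None
```

I lifted and felt both tins, found both light (about 1.8 N and 1.5 N), slid them upright into the right-hand bay by the mirror, let go, and handed in the job; the hand-in returned no verdict.

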